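Hold a bayonet plug home against a coupling's return spring

ROBOT

A 6-joint arm with a two-finger parallel gripper is mounted at the origin on the work surface. World frame = base frame: x ahead of the robot, y to its left, z up, the work surface at z = 0. Lengths are in m, angles in degrees, forces in N, time in s.
With the tool pointing down it reaches from about 0.25 to 0.725 m from the base axis. Payload 9.7 kg.
Tool frame: the origin (TCP) lies midway between the tips of the shut fingers; the grasp point (between the pads) lies 19 mm behind it (bot.pinch_z is the distance from the TCP to the grasp point, in m); z points along the fingers, y is the direction in which the jaws open and shut (so a half turn about z gives the same grasp; the last joint's range is limited). The gripper opens to 85 mm and grips with 20 to 120 N. Pads are 22 mm wide; open, the fingers measure 114 mm over their backs; the gripper's body (76 mm by 85 mm) begins 54 mm behind the grasp point. The pads swing forward as they close: fully open they stand 13 mm farther back than shut.
Start: joints at [71.104, 4.979, 10.078, 95.1, 0, 90], TCP at [0.178, 0.52, 0.231] pointing down, gripper open.
Joint ranges: [-179.16, 179.16], [-48.56, 103.87], [-65.8, 70.77], [-126.05, 130.52], [-82.76, 87.17], [-180, 180]. Speed limits (degrees/s): [127.2, 127.2, 147.25, 180, 180, 180].

INTERFACE

Orientations are given as [roll, pitch, yaw] about the fixed x, y, z axes, in that order (R = Rz(yaw) Ry(pitch) Rx(roll)).
In Python, from workcell import bot, imaging gives the robot as it stands.
- The arm moves only by the tool servo_tool, never from a script. Its argument "moves" is a list that holds one entry, the list of rows, each a list of 7 numbers: the turn, a rotation vector about the tool's x, y, z in rad, then the shift along the tool's x, y, z in cm, then the finger opening in cm, from 0 to 8.54. A call has 1 to 12 rows; each row shifts and turns the pose as measured when the row begins, along the tool's axes as they then stand; what a row does not reach is not made up. A row lasts 1/12 s, in which the tool goes at most 41.7 mm and 7.16 degrees, less where a joint would pass 70% of its speed; a pose out of reach is approached as far as the arm can. A call is refused whole if a number of a shift passes 4.17 or a number of a turn 0.125, either way. A call with a gripper value outside its range is refused whole. The fingers move at their own pace and stop on an object; "force" is the grip in N (left out, the last holds). Time passes only in rows, so rows that do not move let the fingers close. It gives the time, the measured TCP pose, the force and the opening at its end, in the units of the state.
- bot.get_obs(): the state, without advancing time (a new reading comes with each control period).
- imaging.camera(name): name is "side" or "top" or "wrist"; returns the picture (480x640x3 uint8, blue, green, red); there is no depth.
- imaging.calibration(name): a dict with "fx", "fy", "cx", "cy" (pixels), "D" ([k1, k2, p1, p2, k3] as OpenCV has them; the pictures are not rectified), "camera_from_world" (4x4, takes a point from world to camera coordinates). Camera axes: x right, y down, z forward; pixel columns grow to the right and rows downward; lengths in m; the calibration is good to about 2 mm. A picture is of the moment at which its call begins: read the wrist's pose just before it. calibration takes no time and is no camera call; for the wrist camera it gives the pose at the moment of the call.
- bot.job_done(): hands the job in, once; it reports no verdict.
The state is a dict: "time": time; "q": joint angles; "qd": joint speeds; "joint_efforts": joint torques, N m; "ee_pos": TCP position; "tcp_rot": TCP orientation; "wrist_force": force on the tool from outside, world axes, zero at the start; "torque": the same for the moment, N m; "opening": finger opening in m.
Only numpy, scipy, OpenCV 4.12 (cv2) and the standard library are available. Lean on these libraries where they do the work, as an engineer would, in place of code of your own. Each camera call takes 0.05 s, during which the arm holds its last target.

TASK

Prove the springs of a returned coupling: lift the bayonet plug with the bar handle out of the wooden stand, line its lugs up with the slots in the coupling block and push it straight down until its collar sits on the block. Then, keeping it down, twist it clockwise (seen from above) a quarter turn against the return spring, to the stop. Finish while still gripping the plug and holding it there, down and turned; leave the round-knobbed plug and the other parts where they are.

Things in the scene. Friction and masses are not known exactly. Their poses are not given: they have to be found in the camera images.
- plug: Bayonet plug, loose, upright in one hole of the stand, 0.19-0.35 kg. Origin: tip of its tang, on the axis, z up. Tang 18 (x) x 7 mm, z 0-8; stem 20 mm dia., z 8-24; two lugs along x, 34 mm tip to tip, 8 wide, z 8-14; steel collar disc 54 mm dia., z 24-30; black bar handle 46 (x) x 16 (y) mm, z 30-66. Bar and lugs are in line, half a turn makes no difference. Grip the bar across its 16 mm.
- blank: A plain blanking plug, loose, in the other hole of the stand: the same 54 mm steel collar but a round black knob 34 mm in diameter and 30 mm high. Not needed; leave it in place. Origin on its axis, 24 mm below the collar's underside.
- stand: Fixed wooden stand, 80 (x) x 200 (y) x 32 mm high, with two through holes 42 mm in diameter at y = +60 and -60 mm. The plugs hang in them by their collars, undersides 32 mm above the bench. Origin at the centre of its underside.
- block: Coupling block, fixed: grey 90 mm square body on a dark 120 mm foot plate. Bright steel top, 55 mm above the bench: an 8 mm flange with a round bore 24 mm dia. and two slots, 12 mm wide, along the block's x axis, 38 mm end to end (half a turn makes no difference). Lugs pass only through the slots and can turn below the flange. A brass stub points to +x; low screw heads at the corners. Origin: underside, centre.
- port (a point): Centre of the bore at the level of the block's top face (55 mm above the bench); axes as the block's.
- plunger (a joint): How far the sprung drive in the block is pressed down, 0 (rest) to 0.012 m. At rest the plug's tang meets it 14 mm below the block's top, the lugs still in the slots. It takes 5 N to start and 10 N at 10 mm, where the collar lies on the block's top and the lugs are 2 mm clear below the flange.
- rotor (a joint): How far the drive has been turned, rad: 0 at rest, positive clockwise seen from above, stop at 1.62. Its 9 mm groove takes the 7 mm tang, in line with the slots at rest; the plug has 0.15 to 0.2 rad of play in it. A return spring resists with 0.05 N m at first, 0.18 N m at a quarter turn, and turns it back if the plug is let go.
- bush: Bystander: dark steel ring, 68 mm outside diameter, 40 mm high. Origin at the centre of its underside.
- strut: Bystander: a coil-spring strut 190 mm long and 46 mm high, lying on the bench. Origin under its middle.
- pickbin: Bystander: small blue picking bin, 120 x 100 x 70 mm. Origin at the centre of its underside.
There are look-alikes about, which are no part of the job. Leave any pink or white look-alike of the plug alone.

How it is judged:
By the outcome, as a careful person would: the job done as asked, in the order asked, and still so for the second after the job is handed in, while the arm keeps its last pose, push and grip.
It also fails if it takes over 45 s, if anything falls off the work surface, if the arm or the gripper's body presses on something with over 40 N, if the wrist force passes 120 N, or if a joint passes its speed limit or range.

## Working session

There is one attempt and no reset: what is moved stays moved. The work goes in short steps, Python scripts to look and compute and a tool call to move; the robot and the scene stay as the last step left them, time stands still between calls to the robot, and variables do not carry over. Pictures are saved under pics/ and viewed, and the job is handed in when it is done.

Besides the shell and the picture viewer there is one more tool, called after "Request:" by a JSON object that holds its "op" and its "data". servo_tool: Moves the arm, as the interface text tells. Its arguments: {"type":"object","properties":{"moves":{"type":"array","items":{"type":"array","items":{"type":"array","items":{"type":"number"}}}},"force":{"type":"number"}},"required":["moves"]}

```bash
ls; mkdir -p pics
python3 - <<'E'
from workcell import bot, imaging
import cv2
for n in ("top","side","wrist"):
    cv2.imwrite(f"pics/{n}0.png",imaging.camera(n))
    c=imaging.calibration(n); print(n,{k:(v if k!='camera_from_world' else [[round(float(x),4) for x in r] for r in v]) for k,v in c.items()})
print(bot.get_obs(), bot.pinch_z)
E
```

```text
pics
top {'fx': 590.750011676562, 'fy': 590.750011676562, 'cx': 312.8392309407254, 'cy': 236.77844162038963, 'D': array([-0.09360791,  0.        ,  0.        ,  0.        ,  0.        ]), 'camera_from_world': [[-0.0141, -0.9999, 0.0065, 0.0141], [-0.9974, 0.0136, -0.0703, 0.6382], [0.0702, -0.0075, -0.9975, 1.0233], [0.0, 0.0, 0.0, 1.0]]}
side {'fx': 511.493498735078, 'fy': 511.493498735078, 'cx': 322.34805976345, 'cy': 237.7784216350863, 'D': array([-0.12459324,  0.        ,  0.        ,  0.        ,  0.        ]), 'camera_from_world': [[0.7443, -0.6679, -0.0003, -0.4357], [-0.4938, -0.55, -0.6736, 0.3514], [0.4497, 0.5014, -0.7391, 0.6862], [0.0, 0.0, 0.0, 1.0]]}
wrist {'fx': 334.5614511491721, 'fy': 334.5614511491721, 'cx': 319.1737136119487, 'cy': 231.03939500135843, 'D': array([-0.03658316,  0.        ,  0.        ,  0.        ,  0.        ]), 'camera_from_world': [[0.3239, 0.9461, -0.0024, -0.549], [0.9103, -0.3109, 0.2731, -0.0358], [0.2577, -0.0907, -0.962, 0.3794], [0.0, 0.0, 0.0, 1.0]]}
{'time': 0.15, 'q': array([7.11054042e+01, 5.00446666e+00, 1.00448057e+01, 9.51016341e+01,
       7.25765433e-05, 9.00011434e+01]), 'qd': array([ 0.05992456,  0.037534  ,  0.18317998, -0.01965931, -0.03593134,
       -0.00771888]), 'joint_efforts': array([-3.34679462e-04, -5.20761931e+01,  4.65045154e+01,  1.38533520e-02,
        1.75874743e-05, -3.03295019e-05]), 'ee_pos': array([0.17804353, 0.52018381, 0.23073945]), 'tcp_rot': array([-1.79938705e+02, -7.13533099e-05,  1.61104261e+02]), 'wrist_force': array([-0.52697988, -0.53001858,  0.25863335]), 'torque': array([0.00706287, 0.03951347, 0.00413104]), 'opening': 0.08552865830526422} 0.0187
```

View pics/top0.png

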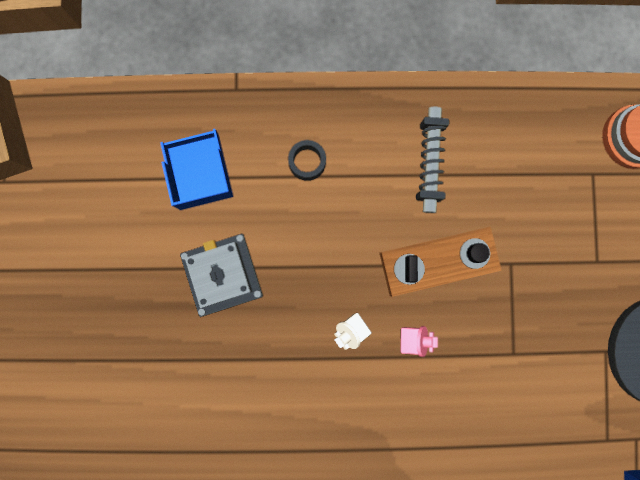

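View pics/side0.png

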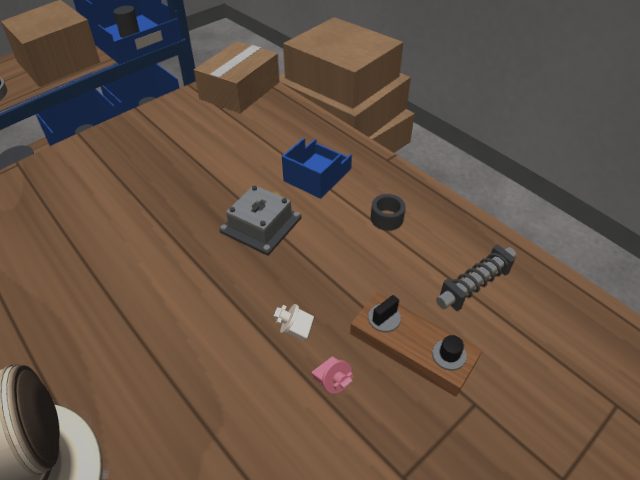

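View pics/wrist0.png

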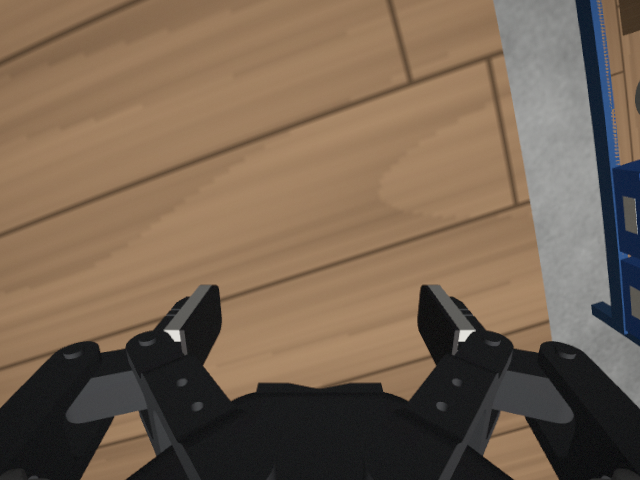

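The top view shows the bar plug at (411,268) in the stand, the knobbed blank at (478,253), and the block bore at (217,275). The candidates for the plug are:
- black bar plug: top (411,268), side (385,312)
- round-knob blank: top (478,253)
- white look-alike: top (352,332)
- pink look-alike: top (417,341)

I choose the black bar plug and check it in a crop.

Run:
```python
import cv2,numpy as np
t=cv2.imread("pics/top0.png"); s=cv2.imread("pics/side0.png")
def crop(im,x,y,w=66,h=50,k=6): return cv2.resize(im[y-h//2:y+h//2,x-w//2:x+w//2],None,fx=k,fy=k,interpolation=cv2.INTER_CUBIC)
a=np.vstack([np.hstack([crop(t,411,268),crop(t,217,275)]),np.hstack([crop(s,385,312),crop(s,259,207)])])
cv2.imwrite("pics/crops0.png",a);print(a.shape)
```

```text
(600, 792, 3)
```

View pics/crops0.png

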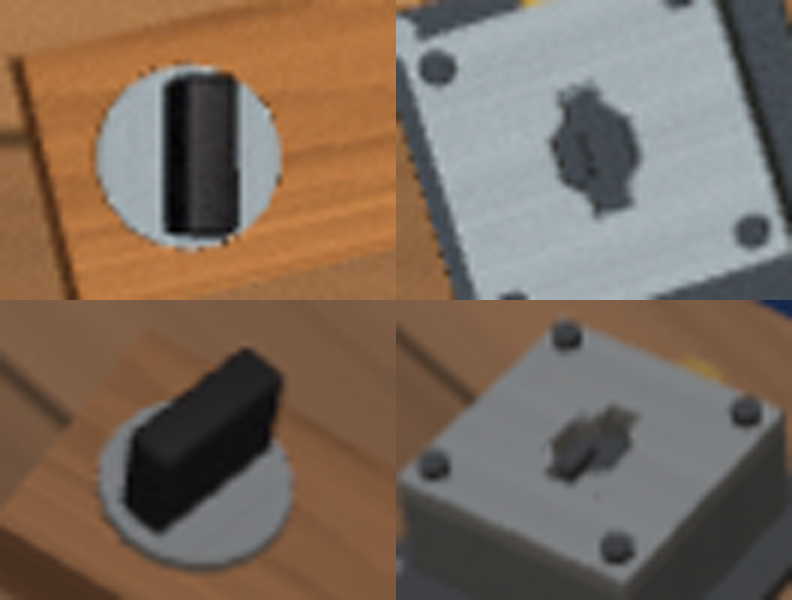

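The crop confirms it: a black rectangular bar on a steel collar. Next I triangulate.

```bash
cat > h.py <<'E'
import cv2,numpy as np
from workcell import bot, imaging
def und(c,p):
    K=np.array([[c["fx"],0,c["cx"]],[0,c["fy"],c["cy"]],[0,0,1.]])
    return cv2.undistortPoints(np.array([[p]],float),K,np.array(c["D"],float))[0,0]
def ray(c,p):
    T=np.array(c["camera_from_world"]);R=T[:3,:3];o=-R.T@T[:3,3]
    d=R.T@np.array([*und(c,p),1.]);return o,d/np.linalg.norm(d)
def tri(l):
    A=np.zeros((3,3));b=np.zeros(3)
    for c,p in l:
        o,d=ray(c,p);M=np.eye(3)-np.outer(d,d);A+=M;b+=M@o
    x=np.linalg.solve(A,b)
    return x,[float(np.linalg.norm(np.cross(x-ray(c,p)[0],ray(c,p)[1]))*1000) for c,p in l]
def onz(c,p,z):
    o,d=ray(c,p);return o+d*(z-o[2])/d[2]
def proj(c,X):
    T=np.array(c["camera_from_world"]);K=np.array([[c["fx"],0,c["cx"]],[0,c["fy"],c["cy"]],[0,0,1.]])
    r,_=cv2.Rodrigues(T[:3,:3]);return cv2.projectPoints(np.array(X,float).reshape(-1,3),r,T[:3,3],K,np.array(c["D"],float))[0][:,0]
E
python3 - <<'E'
from h import *
np.set_printoptions(precision=4,suppress=True)
t=imaging.calibration("top");s=imaging.calibration("side")
print("bar top",tri([(t,(413.5,268.8)),(s,(386.5,304.7))]))
print("disc",onz(t,(409.5,269),.038),onz(s,(384.7,317.5),.038))
print("bore",tri([(t,(217.5,275)),(s,(258.6,205.8))]), onz(t,(217.5,275),.055))
f=lambda x,y,ox,oy:(ox+x/6,oy+y/6)
for a,b,z in [(f(213,75,378,243),f(213,235,378,243),.074),(f(578-396,88,184,250),f(612-396,210,184,250),.055)]:
    d=onz(t,a,z)-onz(t,b,z);print("dir deg",np.degrees(np.arctan2(d[1],d[0])),np.linalg.norm(d))
# block axis via screws
E
```

```text
bar top (array([ 0.5778, -0.1626,  0.0728]), [0.8174632426325656, 0.8174632426327038])
disc [ 0.5786 -0.1624  0.038 ] [ 0.5765 -0.1632  0.038 ]
bore (array([0.5724, 0.1697, 0.0554]), [0.40684757433841234, 0.40684757433827395]) [0.5728 0.1695 0.055 ]
dir deg -1.3960689175700673 0.04485117598548676
dir deg 15.350371446972968 0.03613709165918184
```

Request:
{"op": "servo_tool", "data": {"moves": [[[0,0,-0.1,-2.1,-3.5,0,8.5],[0,0,-0.1,-2.1,-3.5,0,8.5],[0,0,-0.1,-2.1,-3.5,0,8.5],[0,0,0,-2.1,-3.5,0,8.5],[0,0,0,-2.1,-3.5,0,8.5],[0,0,0,-2.1,-3.5,0,8.5],[0,0,0,-2.1,-3.5,0,8.5],[0,0,0,-2.1,-3.5,0,8.5],[0,0,0,-2.1,-3.5,0,8.5],[0,0,0,-2.1,-3.5,0,8.5]]]}}

```text
time: 0.98
ee_pos: [0.358, 0.1509, 0.2252]
tcp_rot: [-179.5, -0.2, 179.9]
wrist_force: [2.0, 0.4, 0.2]
opening: 0.085
```

```bash
cat >> h.py <<'E'
from scipy.spatial.transform import Rotation as Ro
def togo(P,yaw):
    o=bot.get_obs();R=Ro.from_euler('xyz',o["tcp_rot"],degrees=True)
    G=Ro.from_euler('xyz',[180,0,yaw],degrees=True)
    print("pos mm",np.round(o["ee_pos"]*1000,1),"rot",np.round(o["tcp_rot"],2),"F",np.round(o["wrist_force"],1),"T",np.round(o["torque"],2),"op",round(o["opening"]*1000,1),"t",round(o["time"],2),"q6",round(o["q"][5],1))
    print("turn rad",np.round((R.inv()*G).as_rotvec(),4),"shift cm",np.round(R.inv().apply(np.array(P)-o["ee_pos"])*100,2))
E
python3 - <<'E'
from h import *
o=bot.get_obs();c=imaging.calibration("wrist");T=np.array(c["camera_from_world"]);cp=-T[:3,:3].T@T[:3,3]
R=Ro.from_euler('xyz',o["tcp_rot"],degrees=True)
print("cam in tool",R.inv().apply(cp-o["ee_pos"]), "view dir tool",R.inv().apply(T[2,:3]))
togo([.578,-.163,.20],178.6)
E
```

```text
cam in tool [ 0.069251   -0.00017643 -0.142623  ] view dir tool [-2.72742915e-01 -8.17212959e-04  9.62086604e-01]
pos mm [358.  150.9 225.2] rot [-179.5    -0.22  179.89] F [2.  0.4 0.2] T [ 0.03 -0.05  0.06] op 85.0 t 0.98 q6 23.2
turn rad [-0.0088 -0.0037  0.0225] shift cm [-22.07 -31.32   2.71]
```

Request:
{"op": "servo_tool", "data": {"moves": [[[0,0,0.02,-2.3,-3.3,0.3,8.5],[0,0,0,-2.3,-3.3,0.4,8.5],[0,0,0,-2.3,-3.3,0.4,8.5],[0,0,0,-2.3,-3.3,0.4,8.5],[0,0,0,-2.3,-3.3,0.4,8.5],[0,0,0,-2.3,-3.3,0.4,8.5],[0,0,0,-2.3,-3.3,0.4,8.5],[0,0,0,-2.3,-3.3,0.4,8.5],[0,0,0,-2.3,-3.3,0.4,8.5],[0,0,0,0,0,0,8.5]]]}}

```text
time: 1.82
ee_pos: [0.5614, -0.1689, 0.1886]
tcp_rot: [-179.6, -0.2, 178.3]
wrist_force: [0.8, 0.5, -0.9]
opening: 0.0852
```

Run:
```python
from h import *
togo([.578,-.163,.18],178.6)
```

```text
pos mm [ 561.4 -168.9  188.6] rot [-1.7956e+02 -1.5000e-01  1.7830e+02] F [ 0.8  0.5 -0.9] T [ 0.   -0.06  0.08] op 85.2 t 1.82 q6 -14.8
turn rad [-0.0077 -0.0027 -0.0052] shift cm [-1.64  0.64  0.85]
```

Request:
{"op": "servo_tool", "data": {"moves": [[[-0.008,-0.003,-0.005,-1.6,0.6,0.9,8.5],[0,0,0,0,0,0,8.5],[0,0,0,0,0,0,8.5]]]}}

```text
time: 2.07
ee_pos: [0.578, -0.1664, 0.1763]
tcp_rot: [179.9, -0.2, 178.3]
wrist_force: [0.3, -0.2, 0.6]
opening: 0.0851
```

Run:
```python
from h import *
togo([.578,-.163,.18],178.6)
c=imaging.calibration("wrist")
im=imaging.camera("wrist");cv2.imwrite("pics/w1.png",im)
np.save("w1T.npy",c["camera_from_world"])
for p in ([.578,-.163,.074],[.578,-.163,.038]): print(proj(c,p))
```

```text
pos mm [ 578.  -166.4  176.3] rot [179.91  -0.24 178.31] F [ 0.3 -0.2  0.6] T [0.02 0.   0.01] op 85.1 t 2.07 q6 -14.4
turn rad [ 0.0016 -0.0042 -0.0051] shift cm [ 0.01  0.34 -0.37]
[[323.87064491 231.18891482]]
[[323.27590093 219.98394324]]
```

View pics/w1.png

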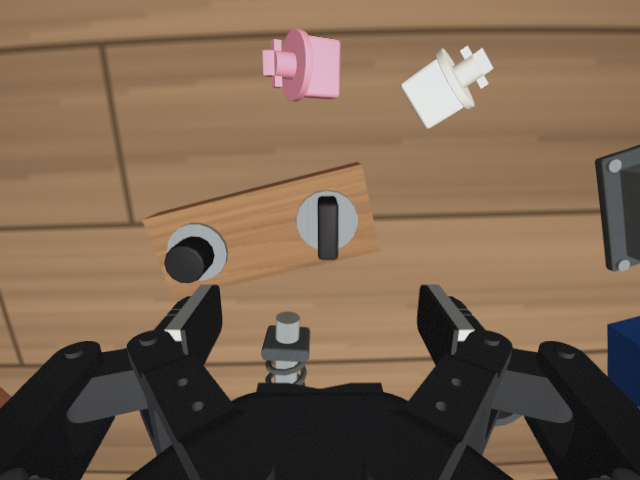

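The wrist view shows the bar plug's collar at about (327,221), off the fingers' centre plane. I enlarge it.

Run:
```python
import cv2
im=cv2.imread("pics/w1.png")
cv2.imwrite("pics/w1c.png",cv2.resize(im[180:270,280:380],None,fx=6,fy=6,interpolation=cv2.INTER_CUBIC))
```

```text
(no output)
```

View pics/w1c.png

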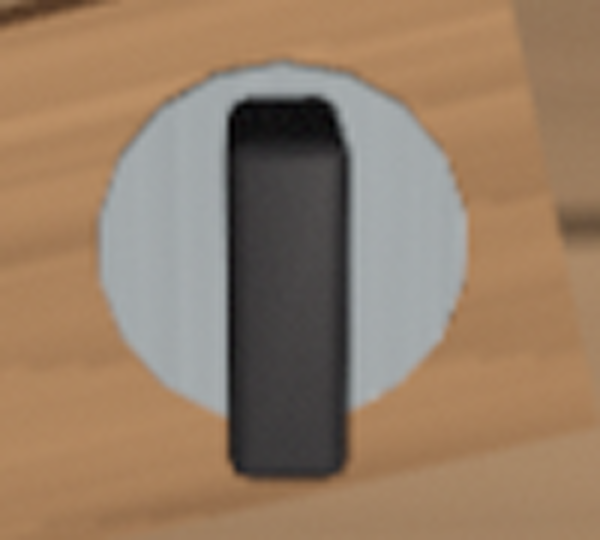

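Run:
```python
from h import *
np.set_printoptions(precision=4,suppress=True)
t=imaging.calibration("top");s=imaging.calibration("side");w=dict(imaging.calibration("wrist"));w["camera_from_world"]=np.load("w1T.npy")
f=lambda x,y:(280+x/6,180+y/6)
print(onz(w,f(289,313),.074),onz(w,f(284,241),.038))
print(tri([(t,(413.5,268.8)),(w,f(289,313))]),tri([(t,(413.5,268.8)),(s,(386.5,304.7)),(w,f(289,313))]))
for x in(230,347):
    d=onz(w,f(x,150),.074)-onz(w,f(x,475),.074);print(np.degrees(np.arctan2(d[1],d[0]))%180,np.linalg.norm(d))
togo([.578,-.1645,.10],179.0)
```

```text
[ 0.5789 -0.1597  0.074 ] [ 0.5783 -0.1595  0.038 ]
(array([ 0.5776, -0.1608,  0.081 ]), [1.1473377116725632, 1.1473377116726509]) (array([ 0.5784, -0.1616,  0.0725]), [1.6483139965997458, 0.9950558164186962, 2.029455002292123])
178.27301289578926 0.04290695017783085
179.17155502518006 0.04291879292691149
pos mm [ 577.8 -166.1  176. ] rot [179.9   -0.26 178.33] F [-0.1  0.2 -0.6] T [ 0.06 -0.    0.02] op 85.2 t 2.12 q6 -14.4
turn rad [ 0.0018 -0.0046 -0.0117] shift cm [-0.05  0.15  7.6 ]
```

Request:
{"op": "servo_tool", "data": {"moves": [[[0.002,-0.005,-0.006,-0.1,0.5,2,8.5],[0,0,0,0,0,2.5,8.5],[0,0,0,0,0,2.5,6],[0,0,0,0,0,1.5,6],[0,0,0,0,0,0,6],[0,0,0,0,0,0,6]]]}}

```text
time: 2.62
ee_pos: [0.5775, -0.1583, 0.0931]
tcp_rot: [-179.9, 0.3, 178.9]
wrist_force: [0.3, 1.2, 0.4]
opening: 0.06
```

Run:
```python
from h import *
togo([.5785,-.161,.044],178.7)
c=imaging.calibration("wrist")
im=imaging.camera("wrist");cv2.imwrite("pics/w2.png",im)
np.save("w2T.npy",c["camera_from_world"])
```

```text
pos mm [ 577.5 -158.3   93.1] rot [-179.87    0.35  178.88] F [0.3 1.2 0.4] T [ 0.02 -0.02 -0.  ] op 60.0 t 2.62 q6 -14.2
turn rad [-0.0022  0.0061  0.0032] shift cm [-0.07 -0.25  4.91]
```

View pics/w2.png

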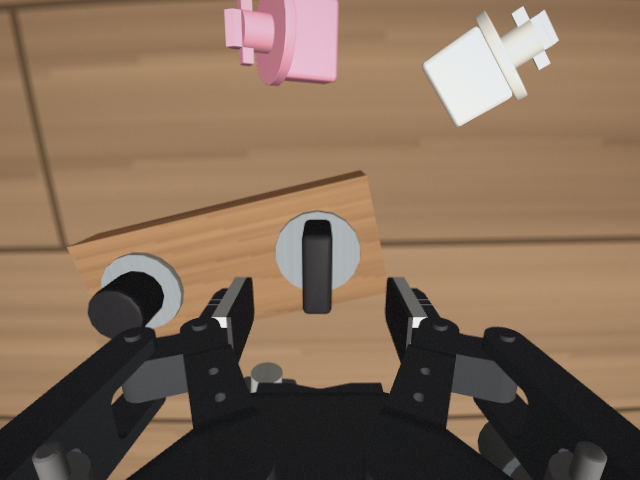

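The bar sits at columns 303–331, about 1 mm left of the pads' midline at 320. Fingers clear it and the blank, so I descend and grip.

Request:
{"op": "servo_tool", "data": {"moves": [[[-0.002,0.006,0.003,-0.1,-0.15,2,6],[0,0,0,0,0,1.8,6],[0,0,0,0,0,0.9,6],[0,0,0,0,0,0,6],[0,0,0,0,0,0,6]]]}}

```text
time: 3.08
ee_pos: [0.582, -0.1603, 0.0539]
tcp_rot: [-179.8, 0.6, 178.8]
wrist_force: [-0.2, -0.0, 1.0]
opening: 0.0601
```

Run:
```python
from h import *
togo([.5785,-.160,.044],178.7)
```

```text
pos mm [ 582.  -160.3   53.9] rot [-179.82    0.62  178.76] F [-0.2 -0.   1. ] T [0.04 0.01 0.02] op 60.1 t 3.08 q6 -14.1
turn rad [-0.0031  0.0109  0.0011] shift cm [0.36 0.02 0.99]
```

Request:
{"op": "servo_tool", "data": {"moves": [[[-0.003,0.011,0,0.3,0,0.9,6],[0,0,0,0,0,0,6],[0,0,0,0,0,0,6]]]}}

```text
time: 3.33
ee_pos: [0.5802, -0.1605, 0.0476]
tcp_rot: [-180.0, 0.2, 178.8]
wrist_force: [0.8, 0.3, -0.5]
opening: 0.0601
```

Run:
```python
from h import *
togo([.5785,-.160,.044],178.7)
```

```text
pos mm [ 580.2 -160.5   47.6] rot [-1.7995e+02  1.5000e-01  1.7877e+02] F [ 0.8  0.3 -0.5] T [ 0.02  0.01 -0.01] op 60.1 t 3.33 q6 -14.2
turn rad [-0.0008  0.0027  0.0013] shift cm [0.17 0.05 0.36]
```

Request:
{"op": "servo_tool", "data": {"moves": [[[-0.001,0.003,0.001,0.2,0,0.4,6],[0,0,0,0,0,0,3],[0,0,0,0,0,0,1],[0,0,0,0,0,0,1],[0,0,0,0,0,0,1],[0,0,0,0,0,0,1],[0,0,0,0,0,0,1]]], "force": 80}}

```text
time: 3.92
ee_pos: [0.5785, -0.1607, 0.0447]
tcp_rot: [-180.0, 0.1, 178.7]
wrist_force: [-0.2, 0.4, -0.3]
opening: 0.0147
```

Run:
```python
from h import *
togo([.5785,-.160,.044],178.7)
cv2.imwrite("pics/w3.png",imaging.camera("wrist"))
```

```text
pos mm [ 578.5 -160.7   44.7] rot [-1.800e+02  5.000e-02  1.787e+02] F [-0.2  0.4 -0.3] T [-0.04 -0.03  0.04] op 14.7 t 3.92 q6 -14.2
turn rad [-0.      0.0009  0.0001] shift cm [0.   0.07 0.07]
```

View pics/w3.png

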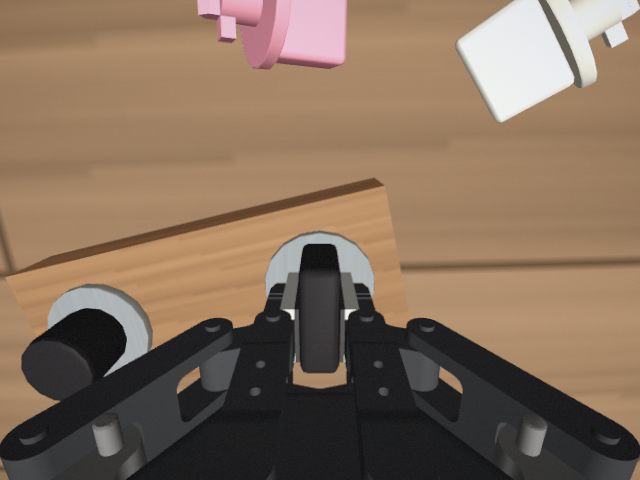

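The bar is gripped at an opening of 14.7 mm, between the pads. Now I lift.

Request:
{"op": "servo_tool", "data": {"moves": [[[0,0,0,0,0,-1,1],[0,0,0,0,0,-2.5,1],[0,0,0,0,0,-3,1],[0,0,0,0,0,-3,1],[0,0,0,0,0,-3,1],[0,0,0,0,0,0,1],[0,0,0,0,0,0,1]]]}}

```text
time: 4.55
ee_pos: [0.5761, -0.16, 0.1753]
tcp_rot: [179.9, -0.3, 178.7]
wrist_force: [1.6, 0.2, -3.2]
opening: 0.0145
```

Run:
```python
from h import *
togo([.5726,.1697,.15],195.35)
cv2.imwrite("pics/w4.png",imaging.camera("wrist"))
cv2.imwrite("pics/s4.png",imaging.camera("side")[150:390,230:550])
```

```text
pos mm [ 576.1 -160.   175.3] rot [179.92  -0.28 178.7 ] F [ 1.6  0.2 -3.2] T [ 0.   -0.02  0.  ] op 14.5 t 4.55 q6 -14.2
turn rad [ 0.0021 -0.0047 -0.2905] shift cm [ 1.08 32.95  2.59]
```

View pics/w4.png

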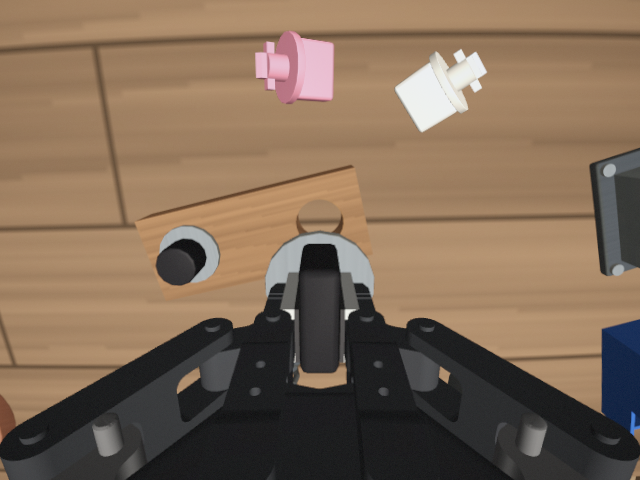

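View pics/s4.png

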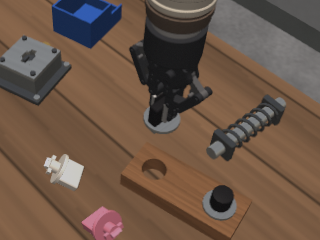

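The plug is lifted clean: the hole is empty at (320,218) and the blank is undisturbed. I go over to the block, slightly outward so the port stays visible.

Request:
{"op": "servo_tool", "data": {"moves": [[[0.002,-0.005,0,0,2,0,1],[0,0,-0.06,0,4,0,1],[0,0,-0.06,0,4,0,1],[0,0,-0.06,0,4,0,1],[0,0,-0.06,0,4,0,1],[0,0,-0.06,0,4,0,1],[0,0,0,0,4,0,1],[0,0,0,0,3,0,1],[0,0,0,0,1,0,1],[0,0,0,0,0,0,1],[0,0,0,0,0,0,1]]]}}

```text
time: 5.57
ee_pos: [0.5252, 0.1453, 0.1566]
tcp_rot: [179.8, -1.4, -163.4]
wrist_force: [-0.1, -0.1, -2.5]
opening: 0.0149
```

Run:
```python
from h import *
togo([.590,.1697,.18],195.35)
```

```text
pos mm [525.2 145.3 156.6] rot [ 179.79   -1.39 -163.44] F [-0.1 -0.1 -2.5] T [-0.06 -0.01  0.05] op 14.9 t 5.57 q6 -1.2
turn rad [ 0.0035 -0.0242  0.0211] shift cm [-6.85  0.5  -2.5 ]
```

Request:
{"op": "servo_tool", "data": {"moves": [[[0.003,-0.024,0.02,-2.4,0.3,-1,1],[0,0,0,-2.4,0.2,-1,1],[0,0,0,-2.2,0,-0.6,1],[0,0,0,0,0,0,1],[0,0,0,0,0,0,1],[0,0,0,0,0,0,1]]]}}

```text
time: 6.07
ee_pos: [0.594, 0.1619, 0.1773]
tcp_rot: [-179.9, -0.4, -165.0]
wrist_force: [0.2, -0.4, -1.9]
opening: 0.0146
```

Run:
```python
from h import *
togo([.590,.1697,.18],195.35)
c=imaging.calibration("wrist");im=imaging.camera("wrist");cv2.imwrite("pics/w5.png",im)
np.save("w5T.npy",c["camera_from_world"]);o=bot.get_obs();np.save("w5p.npy",np.r_[o["ee_pos"],o["tcp_rot"]])
```

```text
pos mm [594.  161.9 177.3] rot [-179.91   -0.45 -165.04] F [ 0.2 -0.4 -1.9] T [-0.05 -0.03 -0.05] op 14.6 t 6.07 q6 0.3
turn rad [-0.0016 -0.0078 -0.0069] shift cm [ 0.18  0.85 -0.27]
```

View pics/w5.png

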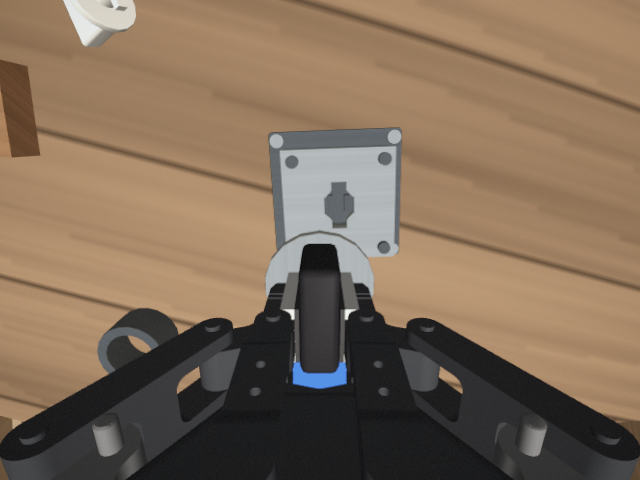

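The port is in full view at about (339,204), above the held collar. I enlarge the port and the held plug.

Run:
```python
import cv2,numpy as np
im=cv2.imread("pics/w5.png")
a=cv2.resize(im[170:240,305:375],None,fx=8,fy=8,interpolation=cv2.INTER_CUBIC)
cv2.imwrite("pics/w5a.png",a)
b=cv2.resize(im[225:395,255:385],None,fx=3.5,fy=3.5,interpolation=cv2.INTER_CUBIC)
cv2.imwrite("pics/w5b.png",b)
```

```text
(no output)
```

View pics/w5a.png

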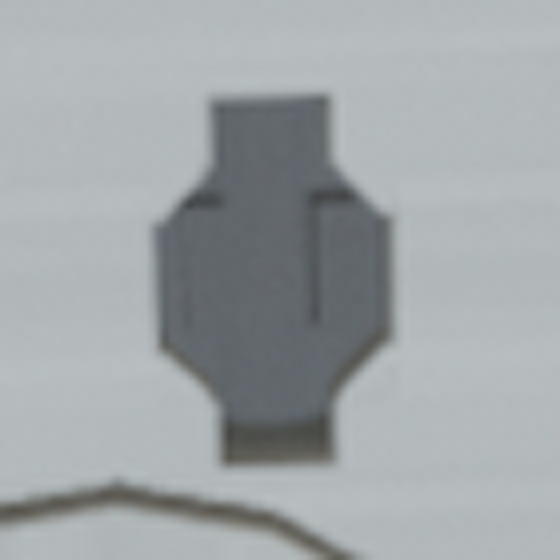

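View pics/w5b.png

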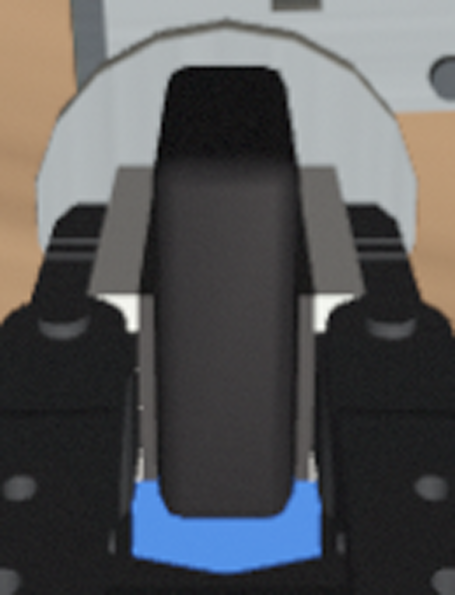

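Run:
```python
from h import *
np.set_printoptions(precision=4,suppress=True)
w=dict(imaging.calibration("wrist"));w["camera_from_world"]=np.load("w5T.npy");p=np.load("w5p.npy")
R=Ro.from_euler('xyz',p[3:],degrees=True)
a=onz(w,(338.8,182.06),.055);b=onz(w,(339.9,227.9),.055);d=a-b
print("port",(a+b)/2,onz(w,(339.4,205),.055),np.linalg.norm(d),np.degrees(np.arctan2(d[1],d[0]))%180)
t=imaging.calibration("top")
print(tri([(t,(217.5,275)),(w,(339.4,205))]))
# screws on the block top, direction
z=p[2]+.0293
e1=onz(w,(320,272.1),z);e2=onz(w,(320,372.7),z);print("bar len",np.linalg.norm(e1-e2),"centre in tool",R.inv().apply((e1+e2)/2-p[:3]))
# collar: near edge point
zc=p[2]-.0067
e=onz(w,(320,230.7),zc);print("collar near edge tool",R.inv().apply(e-p[:3]))
```

```text
port [0.5738 0.1728 0.055 ] [0.5735 0.1727 0.055 ] 0.037569684230635135 17.205414985310398
(array([0.5732, 0.1713, 0.0537]), [1.6590780566224594, 1.659078056622476])
bar len 0.04360839584300272 centre in tool [-0.0007  0.0001 -0.0293]
collar near edge tool [0.0267 0.0001 0.0069]
```

Run:
```python
import cv2,numpy as np
im=cv2.imread("pics/w5.png")[120:260,260:410]
cv2.imwrite("pics/w5d.png",cv2.resize(im,None,fx=4,fy=4,interpolation=cv2.INTER_CUBIC))
t=cv2.imread("pics/top0.png")[225:325,170:270]
cv2.imwrite("pics/t0d.png",cv2.resize(t,None,fx=6,fy=6,interpolation=cv2.INTER_CUBIC))
```

```text
(no output)
```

View pics/w5d.png

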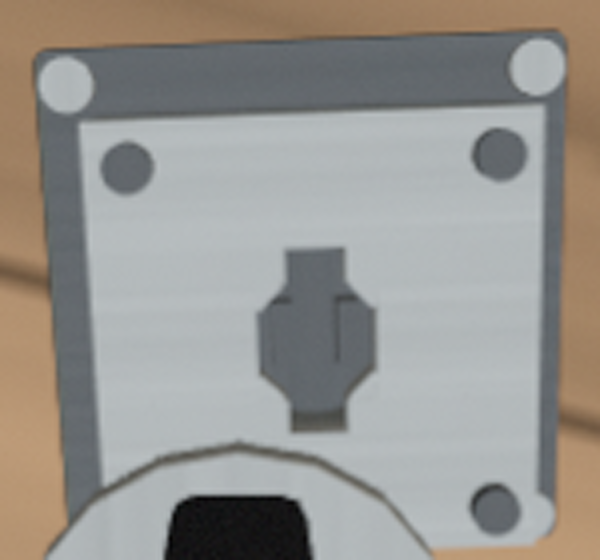

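View pics/t0d.png

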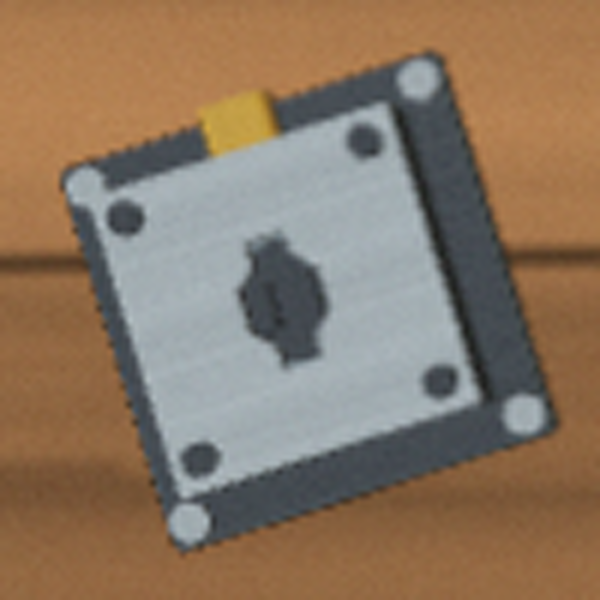

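Run:
```python
from h import *
np.set_printoptions(precision=4,suppress=True)
w=dict(imaging.calibration("wrist"));w["camera_from_world"]=np.load("w5T.npy")
t=imaging.calibration("top")
A=lambda d:np.degrees(np.arctan2(d[1],d[0]))%90
g=lambda x,y,z=.056:onz(w,(260+x/4,120+y/4),z)
s=[g(127,167),g(499,154),g(495,508)]
print("w",A(s[1]-s[0]),A(s[2]-s[1]),np.linalg.norm(s[1]-s[0]),np.linalg.norm(s[2]-s[1]),"c",(s[0]+s[2])/2, "edge",A(g(546,103,.055)-g(80,122,.055)))
f=lambda x,y:onz(t,(170+x/6,225+y/6),.056)
q=[f(126,217),f(365,139),f(440,381),f(201,458)]
for i in range(4): print("t",A(q[(i+1)%4]-q[i]),np.linalg.norm(q[(i+1)%4]-q[i]))
print(np.mean(q,0))
togo([.5735,.1724,.15],197)
```

```text
w 16.98087420849754 17.206286952969474 0.07222274344402521 0.07217587255130962 c [0.574  0.1728 0.056 ] edge 17.29482185310853
t 17.3257413382281 0.07185057706416684
t 16.871069565045957 0.07224186725971148
t 17.12920902311096 0.0714470826740686
t 17.190962090107064 0.07199471911022502
[0.5732 0.17   0.056 ]
pos mm [593.6 161.8 177.2] rot [-179.9    -0.47 -165.05] F [ 0.   0.5 -2.7] T [ 0.01  0.02 -0.02] op 14.8 t 6.12 q6 0.3
turn rad [-0.0015 -0.0083 -0.0358] shift cm [1.65 1.55 2.73]
```

Request:
{"op": "servo_tool", "data": {"moves": [[[-0.001,-0.008,-0.036,0.8,0.8,1,1],[0,0,0,0.8,0.7,2,1],[0,0,0,0,0,2,1],[0,0,0,0,0,1,1],[0,0,0,0,0,0,1],[0,0,0,0,0,0,1]]]}}

```text
time: 6.62
ee_pos: [0.5705, 0.1676, 0.1152]
tcp_rot: [-179.9, -0.0, -163.1]
wrist_force: [0.1, 0.6, -1.8]
opening: 0.0147
```

Run:
```python
from h import *
togo([.5733,.1723,.10],197.1)
```

```text
pos mm [570.5 167.6 115.2] rot [-1.7995e+02 -4.0000e-02 -1.6313e+02] F [ 0.1  0.6 -1.8] T [ 0.09 -0.01 -0.  ] op 14.7 t 6.62 q6 -0.5
turn rad [-0.0009 -0.0007 -0.004 ] shift cm [-0.41  0.36  1.52]
```

Request:
{"op": "servo_tool", "data": {"moves": [[[0,0,-0.004,-0.4,0.4,0.7,1],[0,0,0,0,0,0.7,1],[0,0,0,0,0,0,1],[0,0,0,0,0,0,1]]]}}

```text
time: 6.95
ee_pos: [0.5747, 0.1729, 0.1026]
tcp_rot: [-179.9, 0.1, -162.9]
wrist_force: [-0.0, -0.2, -1.7]
opening: 0.015
```

Run:
```python
from h import *
togo([.5733,.1723,.09],197.1)
```

```text
pos mm [574.7 172.9 102.6] rot [-1.7994e+02  1.5000e-01 -1.6293e+02] F [-0.  -0.2 -1.7] T [-0.03  0.03 -0.02] op 15.0 t 6.95 q6 -0.3
turn rad [-0.001   0.0026 -0.0004] shift cm [ 0.16 -0.01  1.26]
```

Request:
{"op": "servo_tool", "data": {"moves": [[[-0.001,0.002,0,0.15,0,0.4,1],[0,0,0,0,0,0.3,1],[0,0,0,0,0,0,1],[0,0,0,0,0,0,1]]]}}

```text
time: 7.28
ee_pos: [0.5738, 0.1726, 0.0957]
tcp_rot: [180.0, 0.1, -162.9]
wrist_force: [0.4, -0.5, -2.6]
opening: 0.0147
```

Run:
```python
from h import *
togo([.5733,.1723,.09],197.1)
im=imaging.camera("side")[150:250,210:310]
cv2.imwrite("pics/s6.png",cv2.resize(im,None,fx=6,fy=6,interpolation=cv2.INTER_CUBIC))
```

```text
pos mm [573.8 172.6  95.7] rot [ 1.7999e+02  9.0000e-02 -1.6292e+02] F [ 0.4 -0.5 -2.6] T [-0.02  0.07  0.02] op 14.7 t 7.28 q6 -0.3
turn rad [ 0.0001  0.0015 -0.0004] shift cm [ 0.06 -0.01  0.57]
```

View pics/s6.png

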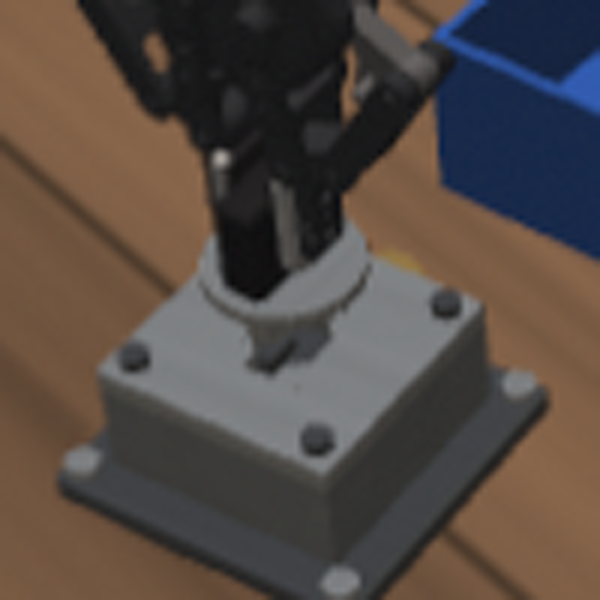

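Run:
```python
from h import *
s=imaging.calibration("side")
P=np.array([.5724,.1697,.0554])  # matches side pixel of bore
for dx,dy in[(0,0),(.002,0),(0,.002)]:
  for z in(.055,.089): print(dx,dy,z,(proj(s,[P[0]+dx,P[1]+dy,z])[0]-[210,150])*6)
```

```text
0 0 0.055 [292.81493674 335.61685888]
0 0 0.089 [283.0619659  257.97641498]
0.002 0 0.055 [297.75630454 332.72656857]
0.002 0 0.089 [288.13978442 255.08335898]
0 0.002 0.055 [289.08792916 332.41654369]
0 0.002 0.089 [279.25379825 254.78178888]
```

The side view puts the collar centre at column 284, against 283 expected over the bore, so it is aligned. I descend gently.

Request:
{"op": "servo_tool", "data": {"moves": [[[0,0.001,0,0.05,0,0.4,1],[0,0,0,0,0,0.4,1],[0,0,0,0,0,0.4,1],[0,0,0,0,0,0.4,1],[0,0,0,0,0,0,1]]]}}

```text
time: 7.75
ee_pos: [0.5733, 0.1724, 0.0783]
tcp_rot: [180.0, 0.0, -162.9]
wrist_force: [0.3, -0.1, -2.3]
opening: 0.0151
```

Run:
```python
from h import *
togo([.5733,.1723,.0677],197.1)
```

```text
pos mm [573.3 172.4  78.3] rot [ 1.8000e+02  4.0000e-02 -1.6292e+02] F [ 0.3 -0.1 -2.3] T [ 0.01 -0.02 -0.  ] op 15.1 t 7.75 q6 -0.3
turn rad [ 0.0001  0.0008 -0.0004] shift cm [ 0.01 -0.01  1.06]
```

Request:
{"op": "servo_tool", "data": {"moves": [[[0,0.001,0,0,0,0.4,1],[0,0,0,0,0,0.4,1],[0,0,0,0,0,0.4,1],[0,0,0,0,0,0.3,1],[0,0,0,0,0,0.2,1]]]}}

```text
time: 8.17
ee_pos: [0.5741, 0.1726, 0.0677]
tcp_rot: [-180.0, 0.3, -162.9]
wrist_force: [-4.3, -1.2, 8.2]
opening: 0.0148
```

Run:
```python
from h import *
togo([.5733,.1723,.0677],197.1)
```

```text
pos mm [574.1 172.6  67.7] rot [-180.      0.34 -162.92] F [-4.3 -1.2  8.2] T [-0.33  1.27  0.01] op 14.8 t 8.17 q6 -0.3
turn rad [-0.      0.006  -0.0004] shift cm [ 0.09 -0.01 -0.  ]
```

Request:
{"op": "servo_tool", "data": {"moves": [[[0,0.006,0,0.1,0,0.2,1],[0,0,0,0,0,0.2,1],[0,0,0,0,0,0.2,1]]]}}

```text
time: 8.42
ee_pos: [0.5742, 0.1727, 0.0676]
tcp_rot: [-180.0, 0.4, -162.9]
wrist_force: [-8.8, -2.9, 15.3]
opening: 0.015
```

Run:
```python
from h import *
togo([.5733,.1723,.0677],197.1)
im=imaging.camera("side")[150:250,210:310]
cv2.imwrite("pics/s7.png",cv2.resize(im,None,fx=6,fy=6,interpolation=cv2.INTER_CUBIC))
togo([.5733,.1723,.0677],197.1)
```

```text
pos mm [574.2 172.7  67.6] rot [-180.      0.36 -162.92] F [-8.8 -2.9 15.3] T [-0.54  1.88  0.02] op 15.0 t 8.42 q6 -0.3
turn rad [-0.      0.0063 -0.0004] shift cm [ 0.09 -0.01 -0.01]
pos mm [574.2 172.6  67.6] rot [-180.      0.37 -162.92] F [-7.4 -1.7 14.5] T [-0.5   1.66 -0.02] op 15.1 t 8.47 q6 -0.3
turn rad [-0.      0.0064 -0.0004] shift cm [ 0.09 -0.01 -0.01]
```

View pics/s7.png

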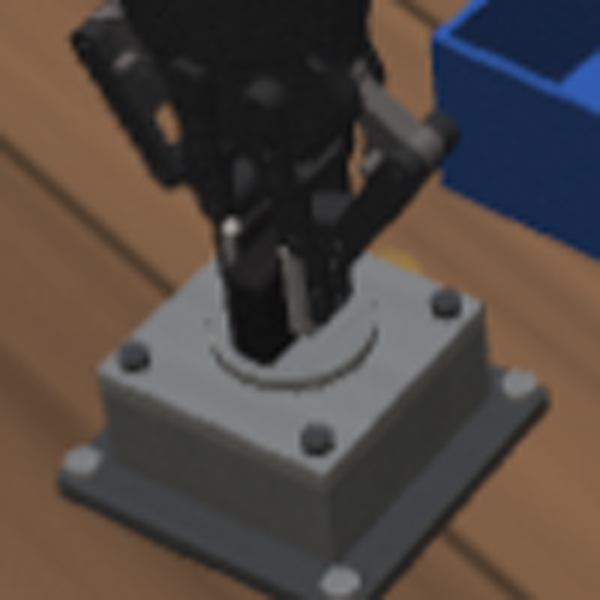

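The collar is seated on the block: z has stopped at 67.6 mm and the force is rising. Now I twist clockwise (+ about tool z) while pressing.

Request:
{"op": "servo_tool", "data": {"moves": [[[0,0.006,0.06,0.1,0,0.2,1],[0,0,0.1,0.1,0,0.2,1],[0,0,0.1,0.05,0,0.2,1],[0,0,0.1,0,0,0.2,1]]]}}

```text
time: 8.8
ee_pos: [0.5748, 0.1726, 0.0677]
tcp_rot: [179.8, 0.7, 175.9]
wrist_force: [-6.8, -3.3, 15.6]
opening: 0.015
```

Run:
```python
from h import *
togo([.5735,.1724,.0676],94)
```

```text
pos mm [574.8 172.6  67.7] rot [179.78   0.67 175.85] F [-6.8 -3.3 15.6] T [-0.75  1.96  0.19] op 15.0 t 8.8 q6 20.9
turn rad [0.0115 0.0069 1.4286] shift cm [ 0.13 -0.03  0.  ]
```

```bash
cat >> h.py <<'E'
def level(P):
    o=bot.get_obs();togo(P,o["tcp_rot"][2])
E
python3 - <<'E'
from h import *
level([.5735,.1724,.0676])
E
```

```text
pos mm [574.8 172.6  67.7] rot [179.78   0.67 175.85] F [-6.8 -3.3 15.6] T [-0.75  1.96  0.19] op 15.0 t 8.8 q6 20.9
turn rad [0.0038 0.0117 0.    ] shift cm [ 0.13 -0.03  0.  ]
```

Request:
{"op": "servo_tool", "data": {"moves": [[[0.004,0.012,0.1,0.15,0,0.2,1],[0.001,0.006,0.1,0.05,0,0.2,1],[0.001,0.004,0.1,0.05,0,0.2,1],[0,0.003,0.1,0.05,0,0.2,1],[0,0.003,0.1,0.05,0,0.2,1]]]}}

```text
time: 9.22
ee_pos: [0.5748, 0.1727, 0.0677]
tcp_rot: [179.9, -0.3, 145.8]
wrist_force: [-4.8, -4.6, 14.3]
opening: 0.0149
```

Run:
```python
from h import *
level([.5735,.1724,.0676])
```

```text
pos mm [574.8 172.7  67.7] rot [179.9   -0.26 145.75] F [-4.8 -4.6 14.3] T [-1.1   1.13  0.22] op 14.9 t 9.22 q6 50.8
turn rad [ 0.0017 -0.0045 -0.    ] shift cm [ 0.09 -0.1   0.01]
```

Request:
{"op": "servo_tool", "data": {"moves": [[[0.002,-0.004,0.1,0.1,-0.1,0.2,1],[0,0.002,0.1,0.05,-0.05,0.2,1],[0,0.002,0.1,0.03,-0.05,0.2,1],[0,0.002,0.1,0.03,-0.05,0.2,1],[0,0.002,0.1,0.02,-0.05,0.2,1]]]}}

```text
time: 9.63
ee_pos: [0.5744, 0.1721, 0.0677]
tcp_rot: [179.4, -0.2, 115.7]
wrist_force: [-4.0, -2.6, 13.9]
opening: 0.0145
```

Run:
```python
from h import *
level([.5735,.1724,.0676])
```

```text
pos mm [574.4 172.1  67.7] rot [179.39  -0.2  115.68] F [-4.  -2.6 13.9] T [-0.64  1.34  0.29] op 14.5 t 9.63 q6 80.9
turn rad [ 0.0107 -0.0034 -0.    ] shift cm [ 0.07 -0.07  0.01]
```

Request:
{"op": "servo_tool", "data": {"moves": [[[0.01,-0.003,0.1,0.05,-0.07,0.2,1],[0.003,0,0.1,0,-0.05,0.2,1],[0.003,0,0.08,0,-0.05,0.2,1]]]}}

```text
time: 9.88
ee_pos: [0.5743, 0.1722, 0.0676]
tcp_rot: [179.9, -0.1, 98.8]
wrist_force: [-5.0, -1.6, 14.3]
opening: 0.015
```

Run:
```python
from h import *
level([.5735,.1724,.0676])
```

```text
pos mm [574.3 172.2  67.6] rot [ 1.7989e+02 -6.0000e-02  9.8780e+01] F [-5.  -1.6 14.3] T [-0.44  1.2   0.27] op 15.0 t 9.88 q6 97.9
turn rad [ 0.0018 -0.0011 -0.    ] shift cm [ 0.03 -0.08  0.  ]
```

Request:
{"op": "servo_tool", "data": {"moves": [[[0.002,0,0.05,0.02,-0.06,0.2,1],[0.002,0,0.05,0,-0.05,0.2,1],[0.002,0,0.05,0,-0.05,0.2,1]]]}}

```text
time: 10.13
ee_pos: [0.5741, 0.1722, 0.0676]
tcp_rot: [179.9, -0.1, 89.6]
wrist_force: [-4.8, -1.6, 13.5]
opening: 0.0146
```

Run:
```python
from h import *
level([.5735,.1724,.0676])
```

```text
pos mm [574.1 172.2  67.6] rot [ 1.7985e+02 -9.0000e-02  8.9640e+01] F [-4.8 -1.6 13.5] T [-0.56  1.15  0.24] op 14.6 t 10.13 q6 107.0
turn rad [ 0.0026 -0.0015 -0.    ] shift cm [ 0.02 -0.07 -0.  ]
```

That is 107.5° turned with no clear torque rise, so I check for slip in the grip.

Run:
```python
from h import *
im=imaging.camera("wrist");cv2.imwrite("pics/w8.png",im)
b=cv2.resize(im[225:395,255:385],None,fx=3.5,fy=3.5,interpolation=cv2.INTER_CUBIC)
cv2.imwrite("pics/w8b.png",b)
level([.5735,.1724,.0676])
```

```text
pos mm [574.1 172.2  67.6] rot [ 1.7985e+02 -9.0000e-02  8.9410e+01] F [-5.  -2.4 13.7] T [-0.55  1.08  0.15] op 14.6 t 10.18 q6 107.3
turn rad [ 0.0026 -0.0015 -0.    ] shift cm [ 0.02 -0.06  0.  ]
```

View pics/w8b.png

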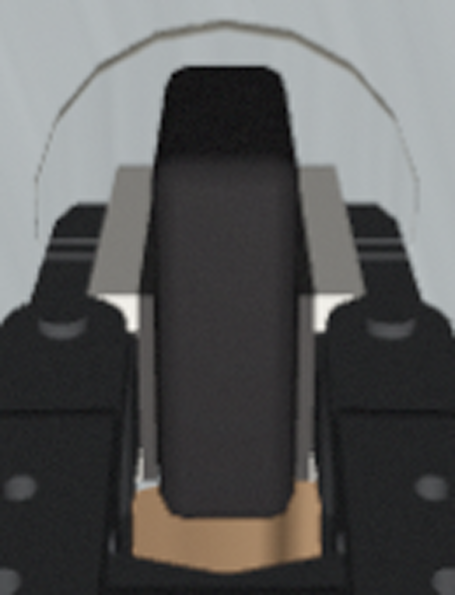

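View pics/w8.png

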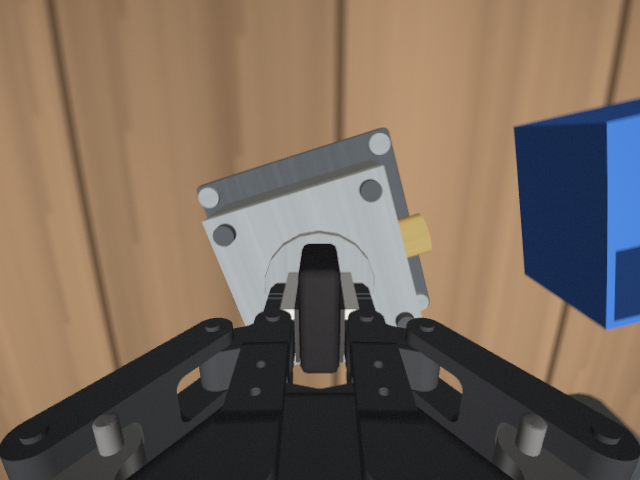

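No slip: the bar looks the same between the pads as before. I continue in small steps to feel the stop.

Request:
{"op": "servo_tool", "data": {"moves": [[[0.002,0,0.04,0.02,-0.06,0.2,1],[0.001,0,0.04,0,-0.05,0.2,1]]]}}

```text
time: 10.35
ee_pos: [0.5741, 0.1722, 0.0676]
tcp_rot: [179.8, -0.1, 84.7]
wrist_force: [-4.5, -1.9, 14.0]
opening: 0.0149
```

Run:
```python
from h import *
level([.5735,.1724,.0676])
```

```text
pos mm [574.1 172.2  67.6] rot [ 1.7976e+02 -1.2000e-01  8.4720e+01] F [-4.5 -1.9 14. ] T [-0.63  1.16  0.5 ] op 14.9 t 10.35 q6 112.0
turn rad [ 0.0043 -0.0021 -0.    ] shift cm [ 0.02 -0.06  0.  ]
```

Torque rose from about 0.2 to 0.5 N m, so it is at the stop. I issue a holding row with moderate torque and downward push, then check.

Request:
{"op": "servo_tool", "data": {"moves": [[[0.003,-0.001,0.015,0.02,-0.06,0.25,1],[0.001,0,0.015,0,-0.05,0.25,1]]]}}

```text
time: 10.52
ee_pos: [0.5741, 0.1722, 0.0676]
tcp_rot: [179.7, -0.1, 82.9]
wrist_force: [-6.5, -3.3, 18.6]
opening: 0.0149
```

Run:
```python
from h import *
P=[.5735,.1724,.0676]
level(P)
im=imaging.camera("wrist")
level(P)
s=imaging.camera("side")[150:250,210:310]; level(P)
b=cv2.resize(im[225:395,255:385],(455,595),interpolation=cv2.INTER_CUBIC)
s=cv2.resize(s,(340,340),interpolation=cv2.INTER_CUBIC);s=cv2.copyMakeBorder(s,0,255,0,0,cv2.BORDER_CONSTANT)
cv2.imwrite("pics/w9.png",np.hstack([b,s]))
```

```text
pos mm [574.1 172.2  67.6] rot [ 1.7968e+02 -1.1000e-01  8.2880e+01] F [-6.5 -3.3 18.6] T [-0.78  1.72  0.54] op 14.9 t 10.52 q6 113.8
turn rad [ 0.0056 -0.002  -0.    ] shift cm [ 0.01 -0.06  0.  ]
pos mm [574.1 172.2  67.6] rot [ 1.7967e+02 -1.2000e-01  8.2810e+01] F [-5.  -3.1 17.8] T [-0.79  1.55  0.46] op 14.9 t 10.57 q6 113.9
turn rad [ 0.0058 -0.0021 -0.    ] shift cm [ 0.01 -0.06  0.  ]
pos mm [574.2 172.2  67.6] rot [ 1.7967e+02 -1.2000e-01  8.2890e+01] F [-5.2 -3.9 17.9] T [-0.76  1.53  0.4 ] op 14.7 t 10.62 q6 113.8
turn rad [ 0.0058 -0.0021 -0.    ] shift cm [ 0.01 -0.07  0.  ]
```

View pics/w9.png

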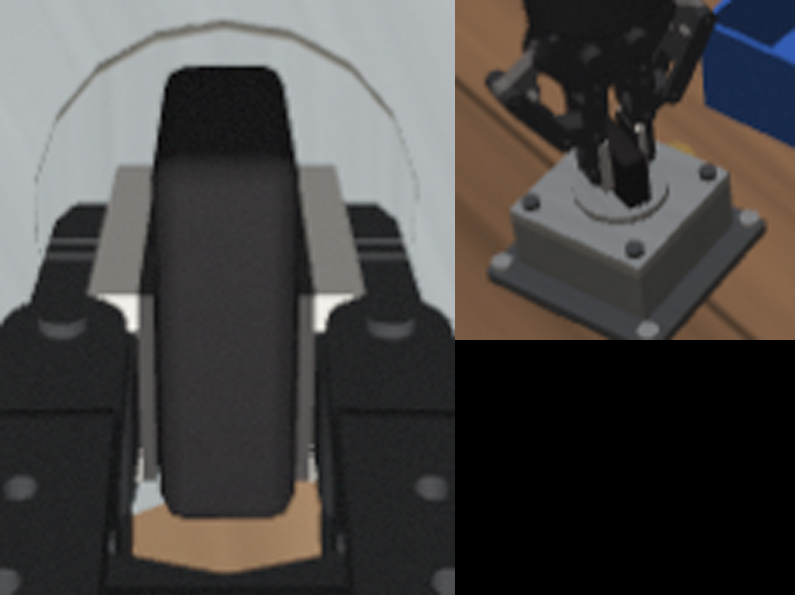

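The bar is still square in the pads and the collar is flat on the block. I average the torque over a half-second hold to confirm the stop.

Run:
```python
from h import *
T=[]
for i in range(12):
    imaging.camera("top");o=bot.get_obs();T.append([o["torque"][2],o["tcp_rot"][2],o["wrist_force"][2],o["ee_pos"][2]*1000,o["joint_efforts"][5]])
print(np.round(T,2)); print(np.mean(T,0))
```

```text
[[ 0.34 82.92 17.29 67.64  0.47]
 [ 0.39 82.92 17.22 67.6   0.4 ]
 [ 0.36 82.92 17.67 67.64  0.38]
 [ 0.37 82.92 16.82 67.6   0.38]
 [ 0.38 82.92 17.84 67.6   0.38]
 [ 0.36 82.92 16.93 67.62  0.38]
 [ 0.37 82.92 17.7  67.62  0.38]
 [ 0.41 82.92 17.99 67.57  0.38]
 [ 0.41 82.92 17.17 67.64  0.38]
 [ 0.39 82.92 17.58 67.62  0.38]
 [ 0.4  82.92 18.58 67.61  0.38]
 [ 0.4  82.92 18.45 67.61  0.38]]
[ 0.38231542 82.92064019 17.60445285 67.6140443   0.39009308]
```

Request:
{"op": "servo_tool", "data": {"moves": [[[0.004,-0.002,-0.04,0.01,-0.06,0.25,1],[0.001,0,-0.03,0,-0.05,0.25,1],[0.001,0,0.0,0,-0.05,0.25,1]]]}}

```text
time: 11.47
ee_pos: [0.5741, 0.1723, 0.0676]
tcp_rot: [179.6, -0.1, 87.1]
wrist_force: [-6.3, -3.2, 17.5]
opening: 0.0149
```

Run:
```python
from h import *
T=[]
for i in range(8):
    imaging.camera("top");o=bot.get_obs();T.append([o["torque"][2],o["tcp_rot"][2],o["wrist_force"][2],o["ee_pos"][2]*1000,o["joint_efforts"][5]])
print(np.round(T,2)); level([.5735,.1724,.0676])
```

```text
[[ 1.500e-01  8.705e+01  1.701e+01  6.763e+01 -2.000e-02]
 [ 2.200e-01  8.703e+01  1.771e+01  6.763e+01  1.300e-01]
 [ 2.100e-01  8.702e+01  1.674e+01  6.764e+01  1.900e-01]
 [ 2.400e-01  8.702e+01  1.848e+01  6.762e+01  2.100e-01]
 [ 2.600e-01  8.702e+01  1.671e+01  6.763e+01  2.100e-01]
 [ 2.200e-01  8.702e+01  1.681e+01  6.764e+01  2.100e-01]
 [ 1.500e-01  8.702e+01  1.831e+01  6.760e+01  2.100e-01]
 [ 2.200e-01  8.702e+01  1.778e+01  6.765e+01  2.100e-01]]
pos mm [574.2 172.3  67.7] rot [ 1.7957e+02 -8.0000e-02  8.7020e+01] F [-5.5 -3.  17.8] T [-0.67  1.61  0.22] op 14.8 t 11.87 q6 109.7
turn rad [ 0.0076 -0.0014 -0.    ] shift cm [ 0.   -0.07  0.  ]
```

Spring torque persists after backing off 4°, so the drive is still engaged. I press it gently onto the stop again and hold.

Request:
{"op": "servo_tool", "data": {"moves": [[[0.007,-0.001,0.03,0.01,-0.06,0.25,1],[0.001,0,0.02,0,-0.05,0.25,1]]]}}

```text
time: 12.03
ee_pos: [0.5741, 0.1722, 0.0676]
tcp_rot: [179.7, -0.1, 84.1]
wrist_force: [-5.8, -3.0, 17.3]
opening: 0.0146
```

Run:
```python
from h import *
T=[]
for i in range(12):
    t=imaging.camera("top");o=bot.get_obs();T.append([o["torque"][2],o["tcp_rot"][2],o["wrist_force"][2],o["ee_pos"][2]*1000,o["joint_efforts"][5]])
print(np.round(T[::3],2)); level([.5735,.1724,.0676])
cv2.imwrite("pics/t10.png",t)
cv2.imwrite("pics/w10.png",imaging.camera("wrist"))
```

```text
[[ 0.35 84.07 17.04 67.6   0.28]
 [ 0.24 84.21 17.77 67.61  0.28]
 [ 0.32 84.2  16.34 67.62  0.26]
 [ 0.23 84.2  17.57 67.6   0.26]]
pos mm [574.1 172.3  67.6] rot [ 1.7971e+02 -8.0000e-02  8.4210e+01] F [-5.4 -2.2 17.1] T [-0.71  1.51  0.22] op 14.9 t 12.63 q6 112.5
turn rad [ 0.005  -0.0014 -0.    ] shift cm [ 0.01 -0.06  0.  ]
```

View pics/t10.png

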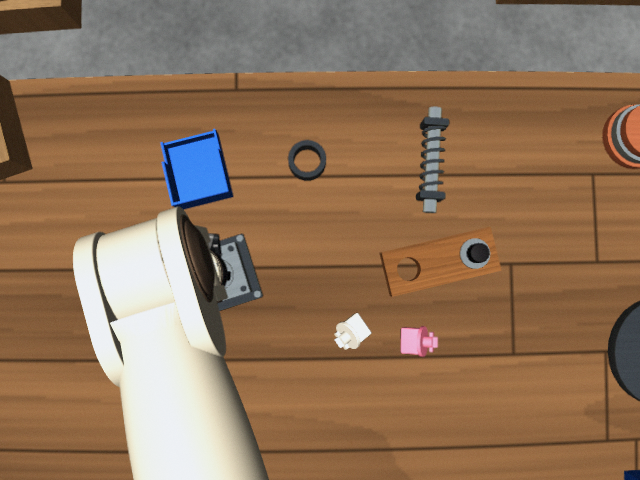

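View pics/w10.png

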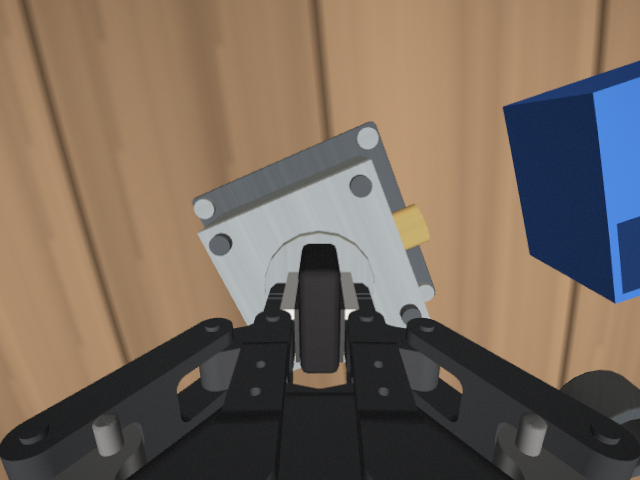

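Everything else is in place. Torque steepens only below a yaw of about 84°, so I press more firmly onto the stop for the final hold.

Request:
{"op": "servo_tool", "data": {"moves": [[[0.005,-0.001,0.03,0.01,-0.06,0.25,1],[0.001,0,0.03,0,-0.05,0.25,1],[0.001,0,0.03,0,-0.05,0.25,1]]]}}

```text
time: 12.93
ee_pos: [0.5741, 0.1721, 0.0676]
tcp_rot: [179.7, -0.1, 79.0]
wrist_force: [-6.6, -4.8, 18.2]
opening: 0.0147
```

Run:
```python
from h import *
T=[]
for i in range(10):
    t=imaging.camera("wrist");o=bot.get_obs();T.append([o["torque"][2],o["tcp_rot"][2],o["wrist_force"][2],o["ee_pos"][2]*1000,o["joint_efforts"][5]])
print(np.round(T[::3],2)); level([.5735,.1724,.0676])
b=cv2.resize(t[225:395,255:385],None,fx=3.5,fy=3.5,interpolation=cv2.INTER_CUBIC)
cv2.imwrite("pics/w11.png",np.hstack([b,cv2.imread("pics/w5b.png")])[:, :800])
```

```text
[[ 0.56 78.88 17.7  67.63  0.3 ]
 [ 0.42 79.08 17.61 67.6   0.45]
 [ 0.43 79.08 17.26 67.6   0.41]
 [ 0.4  79.08 17.38 67.62  0.41]]
pos mm [574.1 172.1  67.6] rot [ 1.7967e+02 -1.3000e-01  7.9080e+01] F [-5.7 -4.3 17.4] T [-0.9   1.57  0.4 ] op 14.6 t 13.43 q6 117.6
turn rad [ 0.0057 -0.0023 -0.    ] shift cm [ 0.02 -0.07  0.  ]
```

View pics/w11.png

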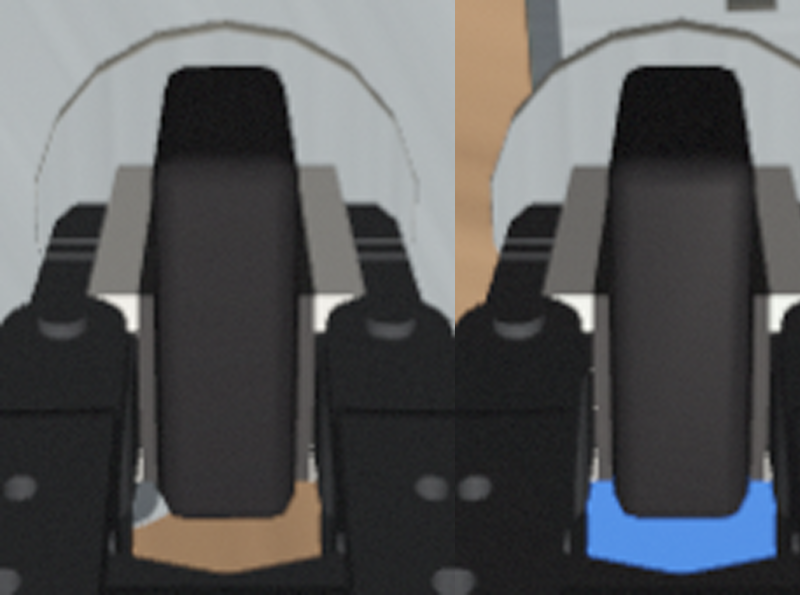

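Torque plateaus around 0.4 N m at 118°. With the stated play, the stop is reached at about 104°, so I am only straining the stop. I ease back to about 110°, still beyond the stop point, and check that spring torque persists.

Request:
{"op": "servo_tool", "data": {"moves": [[[0.005,-0.002,-0.06,0.01,-0.06,0.25,1],[0.001,0,-0.06,0,-0.06,0.25,1],[0.001,0,-0.02,0,-0.05,0.25,1],[0.001,0,0.005,0,-0.05,0.25,1]]]}}

```text
time: 13.77
ee_pos: [0.5742, 0.1721, 0.0676]
tcp_rot: [179.5, -0.1, 87.2]
wrist_force: [-5.9, -3.3, 17.7]
opening: 0.0151
```

Run:
```python
from h import *
T=[]
for i in range(16):
    t=imaging.camera("side");o=bot.get_obs();T.append([o["torque"][2],o["tcp_rot"][2],o["wrist_force"][2],o["ee_pos"][2]*1000,o["joint_efforts"][5]])
print(np.round(T[::3],2),np.mean(T[6:],0)); level([.5735,.1724,.0676])
```

```text
[[ 0.24 87.13 17.17 67.66  0.  ]
 [ 0.27 87.11 17.11 67.66  0.24]
 [ 0.24 87.12 16.84 67.66  0.24]
 [ 0.27 87.11 17.96 67.63  0.24]
 [ 0.17 87.12 17.22 67.66  0.24]
 [ 0.24 87.12 17.4  67.65  0.24]] [ 0.24312349 87.11639821 17.5025423  67.64372372  0.23780885]
pos mm [574.2 172.1  67.7] rot [ 1.7952e+02 -1.0000e-01  8.7120e+01] F [-5.6 -4.  17.4] T [-0.76  1.65  0.24] op 14.8 t 14.57 q6 109.6
turn rad [ 0.0084 -0.0018 -0.    ] shift cm [ 0.03 -0.07  0.  ]
```

Torque holds at 0.24 N m, above the spring's roughly 0.18 N m. Yaw and height have been steady for 0.8 s and the bar is still gripped, so I hand in.

Run:
```python
from workcell import bot
print(bot.job_done())
```

```text
the job is handed in; nothing more can be done
None
```

I lifted the bar-handled plug out of the stand and pushed it into the coupling block. I then twisted it clockwise to the stop and handed in at about 14.6 s, still gripping it, pressing down and holding it turned.

**Last checks before handing in**
- **Seated:** tool height stayed at 67.6 mm under about 17 N of push, and the side view showed the collar flat on the block.
- **Turned:** the plug stood about 110° clockwise of where it went in. Yaw was steady for 0.8 s, and the torque held at 0.24 N m, against the spring's roughly 0.18 N m.
- **Grip:** no slip showed in the wrist view, which I last took just before easing back to the final angle. The opening was 14.8 mm at 80 N.
- **Other parts:** the top view, taken shortly before the final press, showed the blank, the look-alikes and the bystanders where they started.

**Disagreements**
- **Stop felt soft:** with the stated play I expected it at about 104°. Torque rose gradually instead, to about 0.4 N m at 118°. I eased back to 110° and the torque was still there, so I judged the drive engaged and at the stop. I have no direct reading of the rotor.
- **Camera difference:** the wrist and top cameras differed by about 3 mm in y. I used a position close to the wrist value, and the plug went in without contact force.

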